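Find the ink pot that fits the bench mixer, clamp it and start the mixer

TASK

Find the one ink pot that nests in the round well of the grey mixer by trying the pots, and leave it seated fully home; every other pot goes upright on the blue tray. With the pot home, turn the black clamp knob clockwise until its ratchet slips, then stop turning; only then twist the green start knob clockwise to its stop and let it spring back. Leave the ink tube and the gum jar on the table alone.

Things in the scene. Friction and masses are not known exactly. Their poses are not given: they have to be found in the camera images.
- pot_a_mid (a point): Ink pot a, about 0.2 kg: white body, dark 70 mm lid, black round knob 28 mm wide, 30 mm tall. All pots look alike, 88 mm tall; only the body below the lid differs (58 to 67 mm wide); which one fits is not known. The point is its centre, half-way up: underside 44 mm below, knob from 14 to 44 mm above. z up. Three or four of the six pots are there, the one that fits among them.
- pot_b_mid (a point): Ink pot b, about 0.2 kg: white body, dark 70 mm lid, black round knob 28 mm wide, 30 mm tall. All pots look alike, 88 mm tall; only the body below the lid differs (58 to 67 mm wide); which one fits is not known. The point is its centre, half-way up: underside 44 mm below, knob from 14 to 44 mm above. z up. Three or four of the six pots are there, the one that fits among them.
- pot_c_mid (a point): Ink pot c, about 0.2 kg: white body, dark 70 mm lid, black round knob 28 mm wide, 30 mm tall. All pots look alike, 88 mm tall; only the body below the lid differs (58 to 67 mm wide); which one fits is not known. The point is its centre, half-way up: underside 44 mm below, knob from 14 to 44 mm above. z up. Three or four of the six pots are there, the one that fits among them.
- pot_d_mid (a point): Ink pot d, about 0.2 kg: white body, dark 70 mm lid, black round knob 28 mm wide, 30 mm tall. All pots look alike, 88 mm tall; only the body below the lid differs (58 to 67 mm wide); which one fits is not known. The point is its centre, half-way up: underside 44 mm below, knob from 14 to 44 mm above. z up. Three or four of the six pots are there, the one that fits among them.
- pot_e_mid (a point): Ink pot e, about 0.2 kg: white body, dark 70 mm lid, black round knob 28 mm wide, 30 mm tall. All pots look alike, 88 mm tall; only the body below the lid differs (58 to 67 mm wide); which one fits is not known. The point is its centre, half-way up: underside 44 mm below, knob from 14 to 44 mm above. z up. Three or four of the six pots are there, the one that fits among them.
- pot_f_mid (a point): Ink pot f, about 0.2 kg: white body, dark 70 mm lid, black round knob 28 mm wide, 30 mm tall. All pots look alike, 88 mm tall; only the body below the lid differs (58 to 67 mm wide); which one fits is not known. The point is its centre, half-way up: underside 44 mm below, knob from 14 to 44 mm above. z up. Three or four of the six pots are there, the one that fits among them.
- mixer: Grey bench mixer, fixed to the table, 180 (x) x 210 (y) x 60 mm high; origin at the centre of its underside, z up. In its flat top: the well, the clamp knob and the start knob.
- well (a point): Centre of the well's mouth, level with the mixer's top (60 mm above the table). Well 62 mm wide, 40 mm deep, floor 20 mm above the table, 3 mm chamfer at the mouth. The pot that fits has 2 mm of play all round and sinks 40 mm in (its centre then 4 mm above this point); a pot too wide rests on the mouth, its centre 44 mm above this point. No pot is too narrow.
- tray_mid (a point): Centre of the inner floor of the blue tray, 4 mm above the table. Fixed; inside 132 mm along its x and 332 mm along its y, rim 15 mm above the table. Takes three pots in a row along y, up to 120 mm apart.
- clamp_grip (a point): Black clamp knob: a bar 44 mm long, 14 mm wide, 30 mm tall on a 44 mm disc, turning about the vertical axis through this point. The point is at gripping height, 93 mm above the table, 11 mm under the bar's top, 19 mm above the disc; x along the bar, z up. A steel collar with a red mark under the disc turns with the screw; a white line marks one half of the bar.
- clamp_screw (a joint): Clamp screw, rad: 0 fully slack, 1.8 tight at its stop; it grows as the knob is turned clockwise from above. Starts between 0 and 0.7. Turns with little drag (0.03 N m) and stays where it is left. It moves a rubber shoe in the well's wall; at the starting values the shoe is clear of the well.
- clamp_slip (a joint): Torque limiter between knob and screw, rad, 0 at the start. With the screw at its stop, above 0.13 N m the knob slips clockwise over the standing screw with steady drag and this value grows; bar angle is screw plus slip. A slip of 0.1 to 1 rad is wanted; turning the knob back slackens the screw.
- start_grip (a point): Start knob (green): a bar of the same size and shape as the clamp knob's, turning about a vertical axis through this point, at gripping height, 89 mm above the table and 19 mm above its disc; x axis along the bar, z up.
- start_key (a joint): Start knob, rad: 0 at rest, 1.0 at its stop, growing clockwise from above; a spring (0.08 N m at the stop) returns it to 0 when let go.
- ink_tube: Bystander: pale ink tube lying on the table, 109 x 38 x 26 mm.
- gum_jar: Bystander: jar with red lid standing on the table, 65 mm wide, 72 mm tall.
There are look-alikes about, which are no part of the job. What is shaped like the part that bears pot_c_mid but purple is not meant.

How it is judged:
By the outcome, as a careful person would: the job done as asked, in the order asked, and still so for the second after the job is handed in, with the robot touching nothing.
Of pot_a, pot_b only 1 to 1 are there at a start; the rules pass over those that are not, and their reading is None.
Of pot_c, pot_d only 1 to 1 are there at a start; the rules pass over those that are not, and their reading is None.
Of pot_e, pot_f only 1 to 2 are there at a start; the rules pass over those that are not, and their reading is None.
At some moment in a run one of pot_a, pot_b, pot_c, pot_d, pot_e, pot_f may be knocked a few centimetres aside while the robot is not near it.
It also fails if it takes over 208 s, if anything falls off the work surface, if the arm or the gripper's body presses on something with over 40 N, if the wrist force passes 120 N, or if a joint passes its speed limit or range.

ROBOT

A 7-joint arm with a two-finger parallel gripper is mounted at the origin on a cart in front of the work surface, level with it; the furniture and walls round the work are solid. World frame = base frame: x ahead of the robot, y to its left, z up, the work surface at z = 0. Lengths are in mm, angles in rad, forces in N, time in s.
With the tool pointing down it reaches from about 425 to 875 mm from the base axis. Payload 4.7 kg.
Tool frame: the origin (TCP) lies at the very end of the fingers, on their centre line; the grasp point (between the pads) lies 19 mm behind it; z points along the fingers, y is the line along which they close (so a half turn about z gives the same grasp; the last joint's range is limited). The gripper opens to 87 mm and grips with 3 to 60 N. Pads are 19 mm wide; open, the fingers measure 117 mm over their backs; the gripper's body (75 mm by 190 mm) begins 51 mm behind the grasp point.
Start: joints at [1.306, 0.321, -0.07, 1.45, 0.023, 1.371, -0.057], TCP at [178.86, -624.928, 222.587] pointing down, gripper open.
Joint ranges: [-2.86, 2.86], [-0.3, 2.09], [-1.38, 1.24], [0.06, 2.45], [-1.56, 4.7], [0.09, 2.05], [-2.69, 2.69]. Speed limits (rad/s): [2.57, 2.57, 3.14, 3.14, 3.14, 3.14, 3.14].

INTERFACE

Orientations are given as a rotation vector (axis times angle).
In Python, from bench import ctrl gives the robot as it stands.
- The arm moves only by the tool move_arm, never from a script. Its argument "rows" is a list of rows, each a list of 5 numbers: the shift along the tool's x, y, z in mm, then the turn about the tool's z in rad, then the finger opening in mm, from 0 to 87. In form: [[tx, ty, tz, twist, jaw], ...]. A call has 1 to 12 rows; each row is the pose to reach, as a shift and turn from the pose commanded when the call began, along the tool's axes at that moment; what a row does not reach only later rows make up. A row lasts 1/12 s, in which the tool goes at most 41.7 mm and 7.16 degrees, less where a joint would pass 70% of its speed; a pose out of reach is approached as far as the arm can. A call with a gripper value outside its range is refused whole. The fingers move at their own pace and stop on an object; the grip force is fixed at half the most. Time passes only in rows, so rows that repeat a pose let the fingers close. It gives the time, the measured TCP pose, the force, the opening and the grip force at its end, in the units of the state.
- ctrl.get_obs(): the state, without advancing time (a new reading comes with each control period).
- ctrl.grab_frame(name): name is "scene" or "top"; returns the picture (480x640x3 uint8, red, green, blue); there is no depth.
- ctrl.camera_model(name): a dict with "fx", "fy", "cx", "cy" (pixels), "eye" and "orientation" of the camera in the world. Camera axes: x right, y down, z forward; pixel columns grow to the right and rows downward; lengths in mm; the calibration is good to about 2 mm. A picture is of the moment at which its call begins. camera_model takes no time and is no camera call.
- ctrl.hand_in(): hands the job in; it is judged then, once.
Trained networks look in the newest picture that a camera, given by its name, has taken for a name from the list of things; names that differ only in an ending like _2 or _b are one class to them, and where a whole thing is asked for, a point or a joint stands for the part that bears it (a point fixed in the world has none). Each returns a list of dicts, best first, with "confidence" (0 to 1); they miss things now and then, are a little off and sometimes report something else, mostly with a low value. They report only what shows in the picture. A call takes as long as a camera call. They do not tell look-alikes from the thing itself.
- ctrl.spot_in(name, camera): "position" ([row, column] in pixels, amid what is visible of it).
The state is a dict: "clock": time; "joints": joint angles; "qd": joint speeds; "tau": joint torques, N m; "tcp_pos": TCP position; "eef_rot": TCP orientation; "contact_force": force on the tool from outside, world axes, zero at the start; "torque": the same for the moment, N m; "gripper_width": finger opening in mm; "finger_force": force on a finger pad.
Only numpy, scipy, OpenCV 4.12 (cv2) and the standard library are available. Lean on these libraries where they do the work, as an engineer would, in place of code of your own. Each camera call takes 0.05 s, during which the arm holds its last target. There are 200 camera calls.

## Working session

There is one attempt and no reset: what is moved stays moved. The work goes in short steps, Python scripts to look and compute and a tool call to move; the robot and the scene stay as the last step left them, time stands still between calls to the robot, and variables do not carry over. Pictures are saved under pics/ and viewed, at most 14 in all, crops included, and the job is handed in when it is done.

Besides the shell and the picture viewer there is one more tool, called after ">>>" as name(argument=value, ...), one argument or row to a line, values as JSON. move_arm: Moves the arm, as the interface text tells. Its arguments: {"type":"object","properties":{"rows":{"type":"array","items":{"type":"array","items":{"type":"number"}}}},"required":["rows"]}

```bash
mkdir -p pics; ls; cat > h.py <<'E'
import numpy as np, cv2
from scipy.spatial.transform import Rotation as R
from bench import ctrl
def save(cam,name,crop=None,scale=1):
    im=ctrl.grab_frame(cam)[:,:,::-1]
    if crop: r0,r1,c0,c1=crop; im=im[r0:r1,c0:c1]
    im=cv2.resize(im,None,fx=scale,fy=scale,interpolation=cv2.INTER_CUBIC) if scale!=1 else im
    cv2.imwrite('pics/'+name,im)
def Rm(o):
    o=np.array(o,float)
    return o if o.shape==(3,3) else (R.from_rotvec(o).as_matrix() if o.size==3 else R.from_quat(o).as_matrix())
def pix2w(cam,rc,z):
    m=ctrl.camera_model(cam); d=Rm(m['orientation'])@np.array([(rc[1]-m['cx'])/m['fx'],(rc[0]-m['cy'])/m['fy'],1])
    e=np.array(m['eye']); return (e+d*(z-e[2])/d[2]).round(1)
def w2pix(cam,p):
    m=ctrl.camera_model(cam); q=Rm(m['orientation']).T@(np.array(p)-np.array(m['eye']))
    return np.array([m['cy']+m['fy']*q[1]/q[2], m['cx']+m['fx']*q[0]/q[2]]).round(1)
E
python3 - <<'E'
from h import *
save('top','t0.png');save('scene','s0.png')
for c in('top','scene'): print(c,ctrl.camera_model(c))
print(ctrl.get_obs())
for n,z in [('pot_a_mid',44),('mixer',30),('tray_mid',4),('clamp_grip',93),('start_grip',89),('ink_tube',13),('gum_jar',36),('well',60)]:
    for c in ('top','scene'):
        for d in ctrl.spot_in(n,c): print(n,c,np.round(d['position'],1),round(d['confidence'],2),pix2w(c,d['position'],z))
E
```

```text
pics
top {'fx': 617.5070370345701, 'fy': 617.5070370345701, 'cx': 333.4832364551867, 'cy': 233.6200729786918, 'eye': array([ 445.93452366,   33.16784232, 1615.99395027]), 'orientation': array([-2.16375848,  2.18867052, -0.06035856])}
scene {'fx': 486.94013826701126, 'fy': 486.94013826701126, 'cx': 323.55627522452323, 'cy': 229.9619179919888, 'eye': array([-692.20076728,  662.52282356,  702.2276792 ]), 'orientation': array([-1.15634755,  1.90049127, -1.24719773])}
{'clock': 0.1, 'joints': array([ 1.30613459,  0.3217678 , -0.07009193,  1.45156196,  0.02260909,
        1.37077869, -0.05690277]), 'qd': array([ 1.52025606e-03, -4.79137469e-04,  1.39167856e-04, -2.31315254e-03,
        1.23342479e-03,  8.75096868e-05, -1.25725951e-03]), 'tau': array([-3.80070742e-04, -4.92570984e+01, -4.05974826e-01, -3.13397741e+01,
       -6.40125596e-02,  3.94741085e-02,  8.33781769e-05]), 'tcp_pos': array([ 178.67658235, -624.44675639,  221.55414011]), 'eef_rot': array([-3.10943967e+00, -4.36278734e-01,  5.30331406e-04]), 'contact_force': array([ 0.37401258, -0.76598984, -0.47336345]), 'torque': array(
[... 218 characters left out ...]
top [209.2 410. ] 0.56 [ 622.  -138.3   30. ]
mixer scene [230.  358.4] 0.86 [ 655.6 -154.4   30. ]
tray_mid top [260.9 259.6] 0.61 [494. 254.   4.]
tray_mid scene [279.3 265.4] 0.65 [518.5 246.1   4. ]
clamp_grip top [186.4 412.5] 0.64 [ 671.8 -138.8   93. ]
clamp_grip scene [216.1 348.8] 0.41 [ 648.6 -110.9   93. ]
start_grip top [217.7 437.5] 0.81 [ 593.4 -199.5   89. ]
start_grip scene [223.1 381.5] 0.63 [ 551.1 -179.6   89. ]
ink_tube top [185.  510.5] 0.57 [ 683.9 -402.6   13. ]
ink_tube scene [214.5 350.2] 0.62 [ 836.8 -225.6   13. ]
gum_jar top [229.5 160.5] 0.56 [576.9 505.7  36. ]
well top [210.5 408.9] 0.6 [ 615.4 -132.2   60. ]
well scene [231.8 358.5] 0.85 [ 582.2 -110.4   60. ]
```

View pics/t0.png

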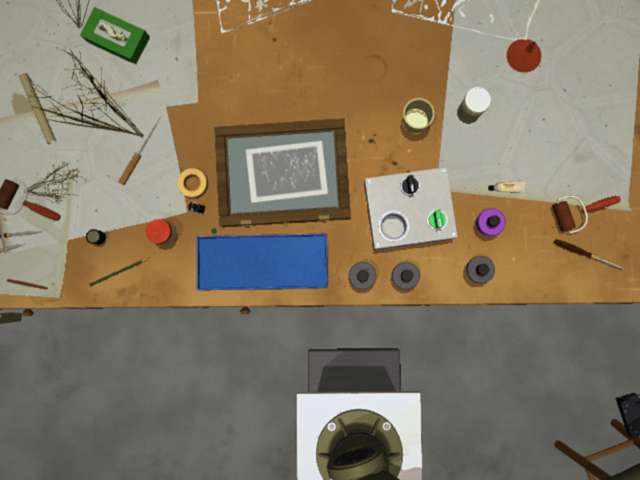

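View pics/s0.png

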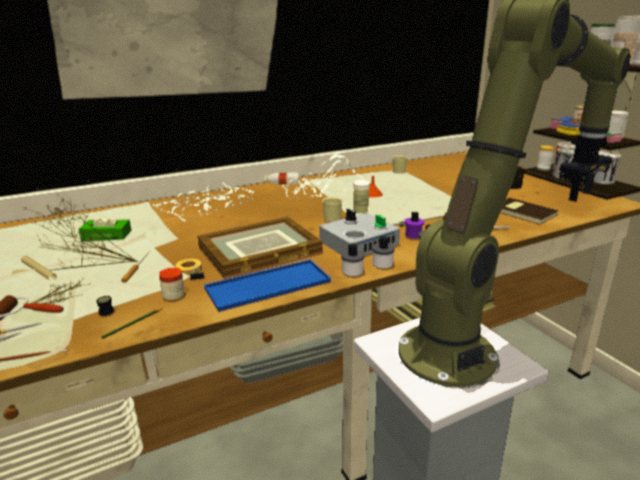

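The top view shows three dark pots at (row, col) (276,362), (276,405) and (269,480), plus a purple look-alike at (222,490). The mixer is at (209,410) and the tray at (262,262). I'll enlarge the area to confirm which pots are meant and to measure them.

```bash
python3 - <<'E'
from h import *
save('top','t1.png',(150,300,340,520),4.4)
im=ctrl.grab_frame('top')[:,:,::-1]
g=im.astype(int)
# rough circles for pots lids/knob
gray=cv2.cvtColor(im,cv2.COLOR_BGR2GRAY)
for (r,c) in [(276,362),(276,405),(269,480)]:
    sub=gray[r-22:r+23,c-22:c+23]
    hsv=cv2.cvtColor(im[r-22:r+23,c-22:c+23],cv2.COLOR_BGR2HSV)
    m=((hsv[:,:,1]<70)&(hsv[:,:,2]<120)).astype(np.uint8)
    n,l,s,ce=cv2.connectedComponentsWithStats(m); k=1+np.argmax(s[1:,4])
    k2=((sub<45)).astype(np.uint8); n2,l2,s2,ce2=cv2.connectedComponentsWithStats(k2); j=1+np.argmax(s2[1:,4])
    lid=ce[k]+[c-22,r-22]; kn=ce2[j]+[c-22,r-22]
    print('lid',lid,s[k],pix2w('top',lid[::-1],58),'knob',kn,s2[j],pix2w('top',kn[::-1],88))
E
```

```text
lid [362.02469136 275.36507937] [  9   8  27  27 567] [453.1 -11.5  58. ] knob [359.57142857 279.57142857] [18 24  5  4  7] [442.7  -4.5  88. ]
lid [405.29462738 275.36915078] [  9   8  28  27 577] [ 451.9 -120.2   58. ] knob [403.23333333 276.73333333] [18 17  8 11 30] [ 448.5 -112.1   88. ]
lid [479.93526405 269.38500852] [  8   9  28  27 587] [ 464.8 -307.4   58. ] knob [480.2        269.93846154] [18 17 13 12 65] [ 463.1 -301.4   88. ]
```

View pics/t1.png

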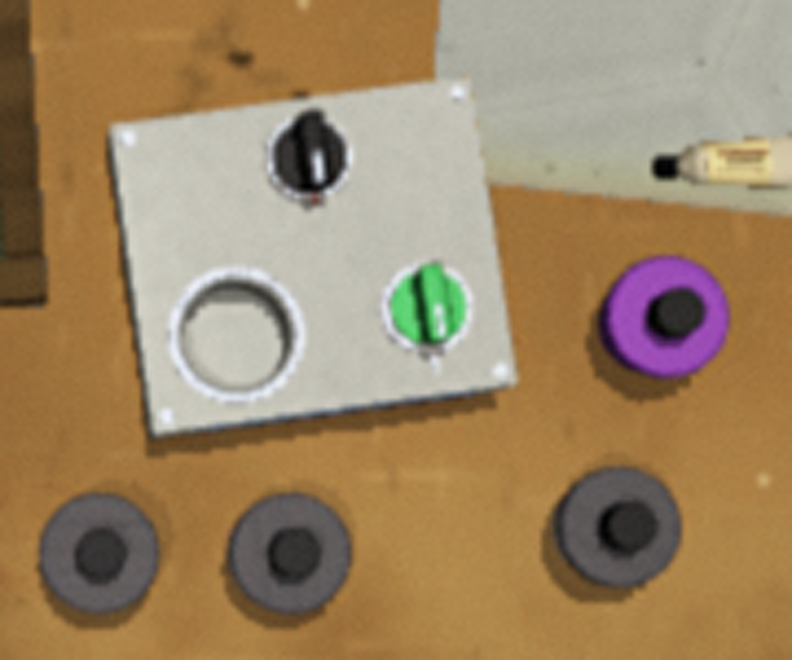

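Candidates for the pots: three dark-lidded ones at (275,362), (275,405) and (269,480), which match the description. The purple one at (222,490) is excluded by the task. The clamp knob is the black bar at about (186,411) and the start knob is the green one at about (219,437). Next I'll measure everything and estimate the body widths from the scene camera.

```bash
cat >> h.py <<'E'
def yaw():
    x=R.from_rotvec(ctrl.get_obs()['eef_rot']).as_matrix()[:,0]; return np.arctan2(x[1],x[0])
def to(p,yw=None):
    "shift in tool axes and twist to reach tcp p with tool-x heading yw"
    o=ctrl.get_obs(); M=R.from_rotvec(o['eef_rot']).as_matrix()
    x=M[:,0]; y0=np.arctan2(x[1],x[0]); T=np.array([[np.cos(y0),np.sin(y0),0],[np.sin(y0),-np.cos(y0),0],[0,0,-1]]).T
    t=T.T@(np.array(p)-o['tcp_pos']); tw=0 if yw is None else -((yw-y0+np.pi/2)%np.pi-np.pi/2)
    return np.round(t,1),round(tw,3)
E
python3 - <<'E'
from h import *
im=ctrl.grab_frame('top')[:,:,::-1].copy(); hsv=cv2.cvtColor(im,cv2.COLOR_BGR2HSV)
def comp(m,name,z,cam='top'):
    n,l,s,ce=cv2.connectedComponentsWithStats(m.astype(np.uint8)); k=1+np.argmax(s[1:,4])
    pts=np.argwhere(l==k); w=np.array([pix2w(cam,p,z)[:2] for p in pts]); c=w.mean(0)
    ev,V=np.linalg.eigh(np.cov((w-c).T)); v=V[:,1]
    print(name,'pix',pts.mean(0).round(1),'w',c.round(1),'ang',np.degrees(np.arctan2(v[1],v[0])).round(1),'sig',np.sqrt(ev).round(1),len(pts))
def box(r0,r1,c0,c1): b=np.zeros(im.shape[:2],bool); b[r0:r1,c0:c1]=1; return b
H,S,V=hsv[:,:,0].astype(int),hsv[:,:,1],hsv[:,:,2]
comp((S>90)&(H>40)&(H<85)&box(200,240,420,455),'green',74)
for t in(40,55,70): comp((V<t)&box(172,203,398,424),'black%d'%t,74)
comp((V>200)&box(208,246,376,412),'ring',60)
comp((H>100)&(H<125)&(S>120)&box(225,300,190,335),'tray',10)
comp((S<60)&(V>120)&box(160,255,360,460),'mixertop',60)
for c in [(127,137),(458,91),(501,370),(166,415),(236.5,335.5),(310,158),(428,308)]:
    print(c,pix2w('top',(150+(c[1]+.5)/4.4-.5,340+(c[0]+.5)/4.4-.5),60))
for k in ((101,554),(294,554),(629,526)):print('knob',pix2w('top',(150+(k[1]+.5)/4.4-.5,340+(k[0]+.5)/4.4-.5),88))
save('scene','s1.png',(195,290,310,430),6.4)
print(np.degrees(yaw()))
for p in [(453,-11.5),(452,-120)]: print(w2pix('scene',(*p,0)),w2pix('scene',(*p,88)))
E
```

```text
green pix [218.9 436.6] w [ 591.9 -199.5] ang 146.1 sig [10.2 11.1] 204
black40 pix [185.2 408.3] w [ 677.8 -130.4] ang -172.3 sig [ 2.5 11.5] 48
black55 pix [184.2 409.9] w [ 680.4 -134.5] ang 170.9 sig [ 9.7 11.1] 153
black70 pix [184.5 409.6] w [ 679.5 -133.7] ang 167.3 sig [ 9.6 11.5] 179
ring pix [229.6 388.6] w [567.7 -80.1] ang 141.8 sig [25.3 30.2] 380Traceback (most recent call last):
  File "<stdin>", line 13, in <module>
  File "<stdin>", line 5, in comp
  File "h.py", line 13, in pix2w
    m=ctrl.camera_model(cam); d=Rm(m['orientation'])@np.array([(rc[1]-m['cx'])/m['fx'],(rc[0]-m['cy'])/m['fy'],1])
ValueError: time passes only in moves, steps and waits
```

```bash
cat >> h.py <<'E'
import functools
class _C: pass
_cm=functools.lru_cache(None)(ctrl.camera_model)
def pix2w(cam,rc,z):
    m=_cm(cam); d=Rm(m['orientation'])@np.array([(rc[1]-m['cx'])/m['fx'],(rc[0]-m['cy'])/m['fy'],1])
    e=np.array(m['eye']); return (e+d*(z-e[2])/d[2]).round(1)
E
python3 - <<'E'
from h import *
im=ctrl.grab_frame('top')[:,:,::-1].copy(); hsv=cv2.cvtColor(im,cv2.COLOR_BGR2HSV)
H,S,V=hsv[:,:,0].astype(int),hsv[:,:,1],hsv[:,:,2]
def box(r0,r1,c0,c1): b=np.zeros(im.shape[:2],bool); b[r0:r1,c0:c1]=1; return b
for nm,m,z in (('tray',(H>100)&(H<125)&(S>120)&box(225,300,190,335),10),('mixer',(S<60)&(V>120)&box(160,255,360,460),60)):
    cs=cv2.findContours(m.astype(np.uint8),cv2.RETR_EXTERNAL,cv2.CHAIN_APPROX_NONE)[0]; c=max(cs,key=cv2.contourArea)
    w=np.array([pix2w('top',(p[0][1],p[0][0]),z)[:2] for p in c],np.float32); print(nm,cv2.minAreaRect(w))
Z=lambda c,z:pix2w('top',(150+(c[1]+.5)/4.4-.5,340+(c[0]+.5)/4.4-.5),z)
for c in [(127,137),(458,91),(501,370),(166,415),(236.5,335.5)]: print(c,Z(c,60))
print('discs',Z((310,158),68),Z((428,308),64))
for k in ((101,554),(294,554),(629,526)):print('knob',Z(k,88))
save('scene','s1.png',(195,290,310,430),6.4)
k=np.hstack([cv2.resize(im[r-20:r+20,c-20:c+20],None,fx=10,fy=10,interpolation=cv2.INTER_CUBIC) for r,c in ((186,411),(219,437))])
cv2.imwrite('pics/k1.png',k)
print(np.degrees(yaw()))
for p in [(453,-11.5),(452,-120)]: print(w2pix('scene',(*p,0)),w2pix('scene',(*p,88)))
E
```

```text
tray ((492.3138732910156, 247.9403839111328), (138.21731567382812, 338.378662109375), 0.49605774879455566)
mixer ((634.66259765625, -152.16073608398438), (200.97520446777344, 244.44615173339844), 7.2042317390441895)
(127, 137) [692.7 -31.2  60. ]
(458, 91) [ 716.8 -222.4   60. ]
(501, 370) [ 555.2 -243.1   60. ]
(166, 415) [531.7 -51.2  60. ]
(236.5, 335.5) [576.9 -92.3  60. ]
discs [ 677.8 -135.6   68. ] [ 591.  -201.6   64. ]
knob [452.6 -12.   88. ]
knob [ 451.4 -120.    88. ]
knob [ 465.  -307.3   88. ]
15.97773621614174
[270.5 352. ] [244.4 352.4]
[263.  381.9] [237.6 382.9]
```

View pics/s1.png

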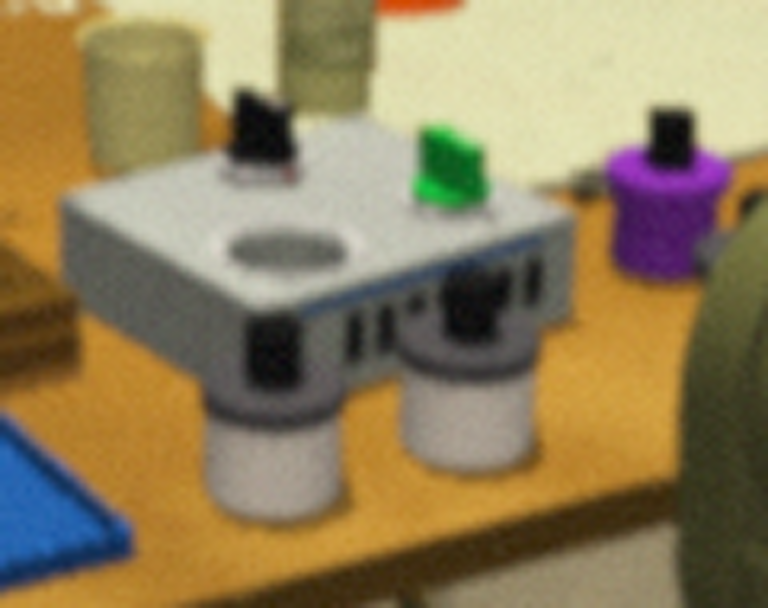

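View pics/k1.png

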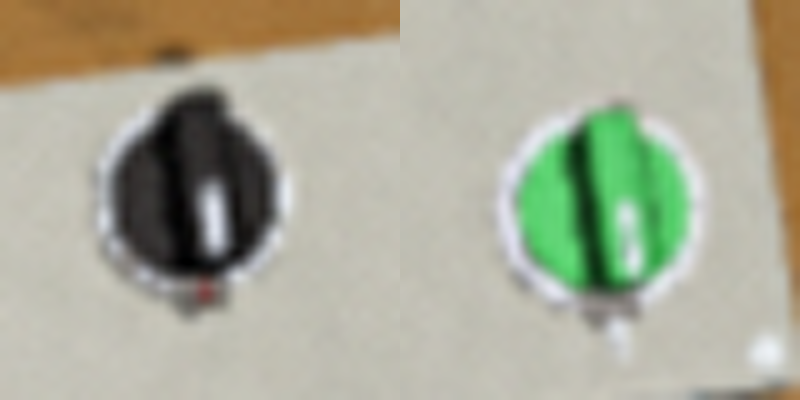

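The crop shows both visible pots with bodies nearly as wide as their lids (about 66 mm), so the third pot is the likely fit. The clamp and start bars both point roughly along the mixer's x (yaw about 7°). I'll start with pot 3, at about (465,-307).

```bash
python3 - <<'E'
from h import *
print(to((465,-307.3,120)),R.from_rotvec(ctrl.get_obs()['eef_rot']).as_matrix().round(3).tolist())
print(pix2w('scene',(233.7,354.6),60),pix2w('top',(185.5,410),62),pix2w('top',(184.6,410),74))
E
```

```text
(array([ 362.5, -226.6,  102.6]), 0) [[0.961, 0.275, -0.0], [0.275, -0.961, -0.0], [-0.0, 0.0, -1.0]]
[574.7 -91.   60. ] [ 678.8 -136.    62. ] [ 679.3 -134.8   74. ]
```

>>> move_arm(
  rows=[
    [362.5, -226.6, 50, 0, 60],
    [362.5, -226.6, 50, 0, 60],
    [362.5, -226.6, 50, 0, 60],
    [362.5, -226.6, 50, 0, 60],
    [362.5, -226.6, 50, 0, 60],
    [362.5, -226.6, 50, 0, 60],
    [362.5, -226.6, 50, 0, 60],
    [362.5, -226.6, 50, 0, 60],
    [362.5, -226.6, 50, 0, 60],
    [362.5, -226.6, 50, 0, 60],
    [362.5, -226.6, 50, 0, 60],
    [362.5, -226.6, 102.6, 0, 60],
  ],
)

```text
clock: 2.15
tcp_pos: [474.2, -304.8, 138.2]
eef_rot: [3.1, 0.449, 0.021]
contact_force: [2.2, -2.5, 0.4]
gripper_width: 59.9
finger_force: 0.0
```

```bash
python3 - <<'E'
from h import *
print(ctrl.get_obs()['tcp_pos'],to((465,-307.3,62)))
save('scene','s2.png',(190,290,310,470),4.9)
E
```

```text
[ 474.15237079 -304.77506798  138.17530478] (array([-9.5, -0.2, 76.2]), 0)
```

View pics/s2.png

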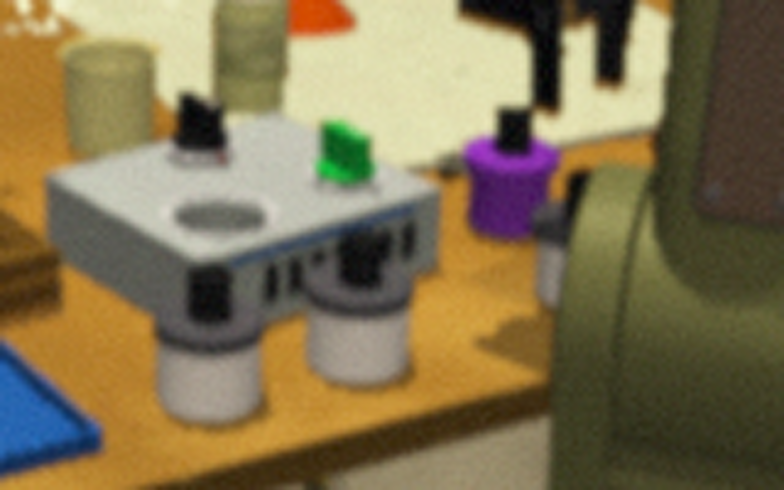

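Pot 3, just left of the arm at crop (545,250), has a body visibly narrower than its lid. It's the likely fit.

>>> move_arm(
  rows=[
    [0, 0, 0, 0, 60],
    [0, 0, 0, 0, 60],
    [0, 0, 0, 0, 60],
  ],
)

```text
clock: 2.45
tcp_pos: [465.5, -308.6, 132.6]
eef_rot: [3.11, 0.434, 0.003]
contact_force: [0.0, -0.6, 0.4]
gripper_width: 60.0
finger_force: 0.0
```

```bash
python3 - <<'E'
from h import *
o=ctrl.get_obs();print(o['tcp_pos'],o['contact_force'],to((465,-307.3,62)))
E
```

```text
[ 465.49256606 -308.64970417  132.63883773] [ 0.04739071 -0.56633006  0.44111251] (array([-0.1, -1.4, 70.6]), 0)
```

>>> move_arm(
  rows=[
    [0, -1.4, 35, 0, 60],
    [0, -1.4, 60, 0, 60],
    [0, -1.4, 70, 0, 60],
    [0, -1.4, 70, 0, 60],
    [0, -1.4, 70, 0, 60],
    [0, -1.4, 70, 0, 10],
    [0, -1.4, 70, 0, 10],
    [0, -1.4, 70, 0, 10],
    [0, -1.4, 70, 0, 10],
    [0, -1.4, 70, 0, 10],
    [0, -1.4, 70, 0, 10],
  ],
)

```text
clock: 3.37
tcp_pos: [465.0, -306.6, 61.4]
eef_rot: [3.11, 0.436, 0.001]
contact_force: [0.9, -0.7, 1.7]
gripper_width: 27.9
finger_force: 1.5
```

>>> move_arm(
  rows=[
    [0, 0, -30, 0, 10],
    [0, 0, -70, 0, 10],
    [0, 0, -110, 0, 10],
    [0, 0, -113, 0, 10],
  ],
)

```text
clock: 3.7
tcp_pos: [468.4, -307.9, 181.6]
eef_rot: [3.103, 0.436, 0.014]
contact_force: [1.7, -0.6, -0.9]
gripper_width: 26.2
finger_force: 29.5
```

```bash
python3 - <<'E'
from h import *
o=ctrl.get_obs();print(o['tcp_pos'],o['contact_force'],o['gripper_width'],to((576.9,-92.3,175)))
E
```

```text
[ 468.42825424 -307.92951478  181.61892025] [ 1.68084183 -0.55713819 -0.89600005] 26.210648666462475 (array([ 163.6, -177.4,    6.6]), 0)
```

>>> move_arm(
  rows=[
    [28, -29, 0, 0, 10],
    [55, -58, 0, 0, 10],
    [83, -87, 0, 0, 10],
    [111, -117, 0, 0, 10],
    [139, -146, 0, 0, 10],
    [155, -163, 0, 0, 10],
    [166.5, -175.2, 0, 0, 10],
    [166.5, -175.2, 0, 0, 10],
    [166.5, -175.2, 0, 0, 10],
    [166.5, -175.2, 0, 0, 10],
  ],
)

```text
clock: 4.53
tcp_pos: [575.7, -93.0, 173.2]
eef_rot: [3.111, 0.435, -0.002]
contact_force: [-0.2, -1.0, -2.5]
gripper_width: 26.5
finger_force: 29.5
```

```bash
python3 - <<'E'
from h import *
o=ctrl.get_obs();print(o['tcp_pos'],o['contact_force'],o['gripper_width'],to((576.9,-92.3,124)))
save('scene','s3.png',(140,290,290,470),4)
E
```

```text
[575.74234929 -93.03380769 173.21531019] [-0.16607364 -1.00734524 -2.50705745] 26.541686756314316 (array([ 1.3, -0.4, 49.2]), 0)
```

View pics/s3.png

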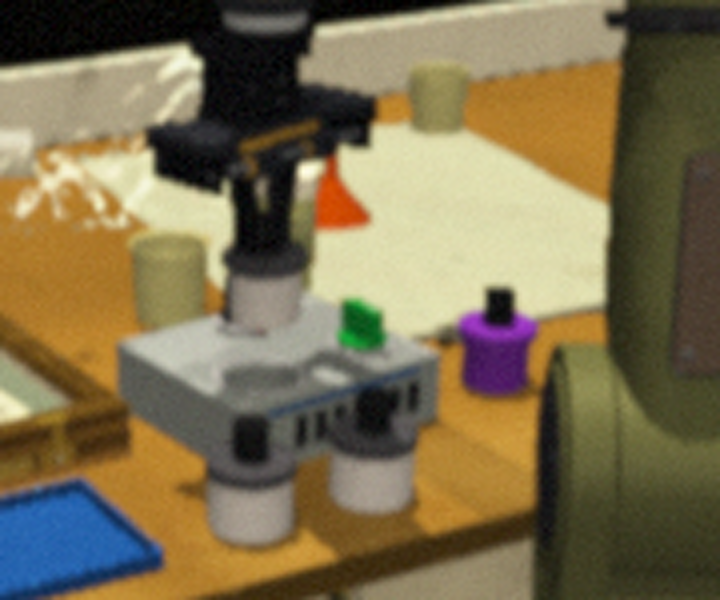

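The pot is held over the well and its body is clearly narrower than the lid. I'll lower it now.

>>> move_arm(
  rows=[
    [1.3, -0.4, 25, 0, 10],
    [1.3, -0.4, 40, 0, 10],
    [1.3, -0.4, 48, 0, 10],
    [1.3, -0.4, 48, 0, 10],
    [1.3, -0.4, 48, 0, 10],
    [1.3, -0.4, 51, 0, 10],
    [1.3, -0.4, 54, 0, 10],
    [1.3, -0.4, 57, 0, 10],
    [1.3, -0.4, 60, 0, 10],
    [1.3, -0.4, 60, 0, 10],
  ],
)

```text
clock: 5.42
tcp_pos: [577.2, -91.0, 113.3]
eef_rot: [-3.111, -0.437, 0.001]
contact_force: [-0.5, 0.7, -2.3]
gripper_width: 26.7
finger_force: 29.5
```

>>> move_arm(
  rows=[
    [0, 0, 5, 0, 10],
    [0, 0, 10, 0, 10],
    [0, 0, 15, 0, 10],
    [0, 0, 20, 0, 10],
    [0, 0, 24, 0, 10],
    [0, 0, 28, 0, 10],
    [0, 0, 29, 0, 10],
    [0, 0, 29, 0, 10],
  ],
)

```text
clock: 6.08
tcp_pos: [577.3, -90.9, 84.4]
eef_rot: [-3.111, -0.437, 0.001]
contact_force: [-0.2, -0.1, -2.0]
gripper_width: 26.8
finger_force: 29.5
```

>>> move_arm(
  rows=[
    [0, 0, 1.5, 0, 10],
    [0, 0, 2.5, 0, 10],
    [0, 0, 3.5, 0, 10],
    [0, 0, 4, 0, 10],
    [0, 0, 4, 0, 10],
  ],
)

```text
clock: 6.5
tcp_pos: [577.8, -91.0, 81.2]
eef_rot: [3.111, 0.436, 0.001]
contact_force: [0.3, -0.5, -1.1]
gripper_width: 26.8
finger_force: 29.5
```

>>> move_arm(
  rows=[
    [0, 0, 0.5, 0, 10],
    [0, 0, 0.5, 0, 60],
    [0, 0, 0.5, 0, 60],
    [0, 0, 0.5, 0, 60],
    [0, 0, 0.5, 0, 60],
    [0, 0, -30, 0, 60],
    [0, 0, -70, 0, 60],
    [0, 0, -94, 0, 60],
    [0, 0, -94, 0, 60],
    [0, 0, -94, 0, 60],
  ],
)

```text
clock: 7.33
tcp_pos: [578.8, -91.0, 176.7]
eef_rot: [3.11, 0.436, 0.005]
contact_force: [0.7, -0.7, -1.6]
gripper_width: 59.8
finger_force: 0.0
```

```bash
python3 - <<'E'
from h import *
o=ctrl.get_obs();print(o['tcp_pos'],o['contact_force'],o['gripper_width'],to((451.5,-120,110)))
E
```

```text
[578.7867317  -90.99197097 176.74294405] [ 0.69694791 -0.65802446 -1.64387924] 59.80583485703492 (array([-130.4,   -7.2,   66.7]), 0)
```

>>> move_arm(
  rows=[
    [-40, -2, 0, 0, 60],
    [-80, -4, 20, 0, 60],
    [-120, -7, 40, 0, 60],
    [-129.5, -7.2, 64, 0, 60],
    [-129.5, -7.2, 64, 0, 60],
    [-129.5, -7.2, 64, 0, 60],
    [-129.5, -7.2, 64, 0, 60],
  ],
)

```text
clock: 7.92
tcp_pos: [452.5, -119.3, 111.4]
eef_rot: [-3.111, -0.438, -0.002]
contact_force: [0.2, -0.6, 0.2]
gripper_width: 60.0
finger_force: 0.0
```

```bash
python3 - <<'E'
from h import *
o=ctrl.get_obs();print(o['tcp_pos'],o['contact_force'],to((451.5,-120,62)))
save('scene','s4.png',(150,300,240,440),4)
print([(d['position'],d['confidence']) for d in ctrl.spot_in('pot_a_mid','scene')])
E
```

```text
[ 452.5222845  -119.29445893  111.4086556 ] [ 0.17158518 -0.57178247  0.19366753] (array([-1.2,  0.4, 49.4]), 0)
[([249.9, 384.2], 0.72)]
```

View pics/s4.png

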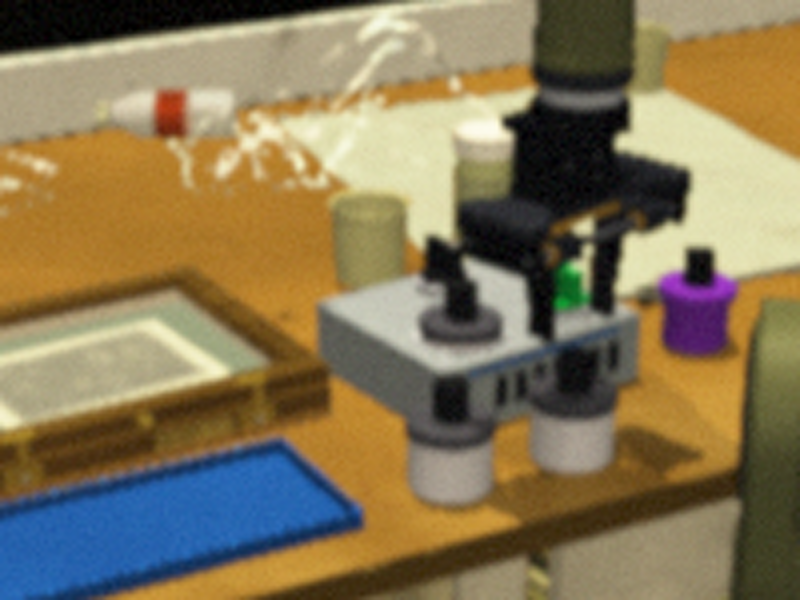

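The fitting pot is seated, with its lid just above the mixer top at crop (460,325). The other two pots haven't moved. Next is pot 2, to the far tray spot.

>>> move_arm(
  rows=[
    [-1.2, 0.4, 30, 0, 60],
    [-1.2, 0.4, 45, 0, 60],
    [-1.2, 0.4, 49, 0, 60],
    [-1.2, 0.4, 49, 0, 60],
    [-1.2, 0.4, 49, 0, 10],
    [-1.2, 0.4, 49, 0, 10],
    [-1.2, 0.4, 49, 0, 10],
    [-1.2, 0.4, 49, 0, 10],
    [-1.2, 0.4, 49, 0, 10],
    [-1.2, 0.4, 49, 0, 10],
    [-1.2, 0.4, 49, 0, 10],
  ],
)

```text
clock: 8.93
tcp_pos: [450.4, -120.8, 62.2]
eef_rot: [3.11, 0.436, 0.001]
contact_force: [0.9, -0.7, 1.3]
gripper_width: 26.2
finger_force: 29.9
```

>>> move_arm(
  rows=[
    [0, 0, -25, 0, 10],
    [0, 0, -60, 0, 10],
    [0, 0, -95, 0, 10],
    [0, 0, -113, 0, 10],
    [0, 0, -113, 0, 10],
    [0, 0, -113, 0, 10],
    [0, 0, -113, 0, 10],
  ],
)

```text
clock: 9.52
tcp_pos: [448.8, -120.1, 173.1]
eef_rot: [-3.11, -0.436, 0.004]
contact_force: [-0.8, 0.9, -3.1]
gripper_width: 26.7
finger_force: 29.9
```

```bash
python3 - <<'E'
from h import *
o=ctrl.get_obs();print(o['tcp_pos'],o['contact_force'],o['gripper_width'],to((493,335,175)))
for y in (325,335,205,215): print(to((493,y,66)))
E
```

```text
[ 448.77995398 -120.10271748  173.14591493] [-0.7775192   0.8842957  -3.12082584] 26.695849338227355 (array([ 167.8, -425.4,   -1.9]), 0)
(array([ 165. , -415.7,  107.1]), 0)
(array([ 167.8, -425.4,  107.1]), 0)
(array([ 132. , -300.4,  107.1]), 0)
(array([ 134.7, -310. ,  107.1]), 0)
```

>>> move_arm(
  rows=[
    [15, -38, 0, 0, 10],
    [30, -76, 0, 0, 10],
    [45, -114, 0, 0, 10],
    [60, -152, 0, 0, 10],
    [75, -190, 0, 0, 10],
    [90, -228, 0, 0, 10],
    [105, -266, 0, 0, 10],
    [120, -304, 0, 0, 10],
    [136, -342, 0, 0, 10],
    [150, -378, 0, 0, 10],
    [160, -403, 0, 0, 10],
    [165, -415.7, 0, 0, 10],
  ],
)

```text
clock: 10.52
tcp_pos: [491.6, 329.1, 172.2]
eef_rot: [-3.107, -0.445, 0.007]
contact_force: [0.1, -0.0, -1.3]
gripper_width: 26.5
finger_force: 29.9
```

>>> move_arm(
  rows=[
    [0, 0, 0, 0, 10],
    [0, 0, 0, 0, 10],
    [0, 0, 0, 0, 10],
    [0, 0, 30, 0, 10],
    [0, 0, 60, 0, 10],
    [0, 0, 85, 0, 10],
    [0, 0, 95, 0, 10],
    [0, 0, 98, 0, 10],
    [0, 0, 98, 0, 10],
    [0, 0, 98, 0, 10],
  ],
)

```text
clock: 11.35
tcp_pos: [495.4, 324.8, 78.3]
eef_rot: [-3.111, -0.435, -0.003]
contact_force: [-0.4, 0.0, -1.1]
gripper_width: 26.7
finger_force: 29.9
```

```bash
python3 - <<'E'
from h import *
o=ctrl.get_obs();print(o['tcp_pos'],o['contact_force'],o['gripper_width'],to((493,325,66.5)))
E
```

```text
[495.37254681 324.79112713  78.31525378] [-0.35932887  0.0338907  -1.14085977] 26.738557788838264 (array([-2.2, -0.9, 11.8]), 0)
```

>>> move_arm(
  rows=[
    [0, 0, 5, 0, 10],
    [0, 0, 9, 0, 10],
    [0, 0, 11, 0, 10],
    [0, 0, 12, 0, 10],
    [0, 0, 12, 0, 10],
  ],
)

```text
clock: 11.77
tcp_pos: [495.0, 324.8, 66.3]
eef_rot: [3.111, 0.436, 0.002]
contact_force: [-1.5, -0.9, 4.7]
gripper_width: 26.5
finger_force: 29.9
```

>>> move_arm(
  rows=[
    [0, 0, 0, 0, 60],
    [0, 0, 0, 0, 60],
    [0, 0, 0, 0, 60],
    [0, 0, 0, 0, 60],
    [0, 0, -30, 0, 60],
    [0, 0, -60, 0, 60],
    [-16, 37, -65, 0, 60],
    [-32, 74, -65, 0, 60],
    [-48, 111, -65, 0, 60],
    [-64, 148, -65, 0, 60],
    [-80, 185, -65, 0, 60],
    [-96, 222, -65, 0, 60],
  ],
)

```text
clock: 12.77
tcp_pos: [462.6, 83.1, 130.0]
eef_rot: [3.111, 0.437, 0.001]
contact_force: [0.7, 0.1, 0.7]
gripper_width: 60.1
finger_force: 0.0
```

>>> move_arm(
  rows=[
    [-16, 37, 0, 0, 60],
    [-30, 70, 0, 0, 60],
    [-37, 90, 0, 0, 60],
    [-37, 90, 0, 0, 60],
    [-37, 90, 0, 0, 60],
    [-37, 90, 0, 0, 60],
  ],
)

```text
clock: 13.27
tcp_pos: [452.5, -10.8, 130.0]
eef_rot: [-3.11, -0.438, -0.001]
contact_force: [-0.2, 0.4, 1.0]
gripper_width: 60.2
finger_force: 0.0
```

```bash
python3 - <<'E'
from h import *
o=ctrl.get_obs();print(o['tcp_pos'],o['contact_force'],o['gripper_width'],to((452.8,-12,62)))
save('scene','s5.png',(150,300,200,400),4)
E
```

```text
[452.48710419 -10.84991905 129.95497313] [-0.19590003  0.43847167  1.0484216 ] 60.15145345903313 (array([-0. ,  1.2, 68. ]), 0)
```

View pics/s5.png

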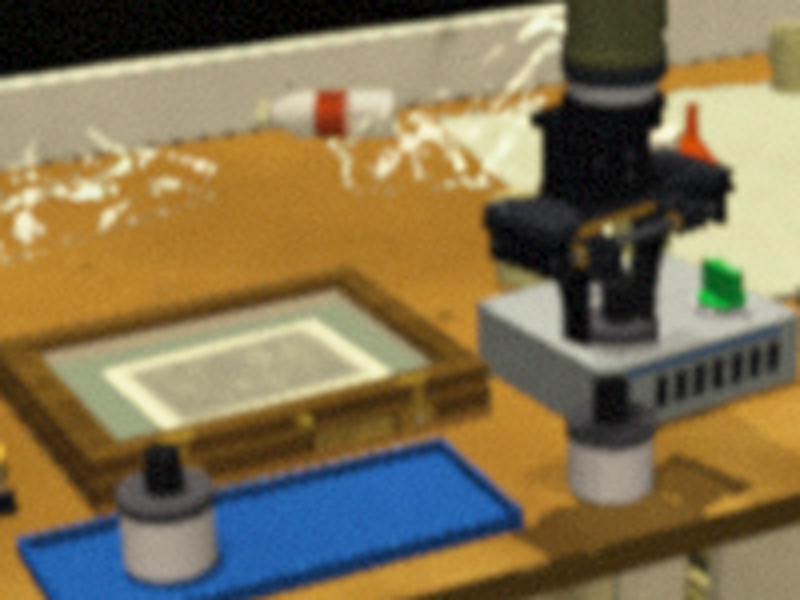

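Pot 2 stands upright on the tray at crop (165,520). Pot 1 is where I measured it.

>>> move_arm(
  rows=[
    [0, 1.2, 35, 0, 60],
    [0, 1.2, 60, 0, 60],
    [0, 1.2, 67, 0, 60],
    [0, 1.2, 67, 0, 60],
    [0, 1.2, 67, 0, 60],
    [0, 1.2, 67, 0, 10],
    [0, 1.2, 67, 0, 10],
    [0, 1.2, 67, 0, 10],
    [0, 1.2, 67, 0, 10],
    [0, 1.2, 67, 0, 10],
    [0, 1.2, 67, 0, 10],
    [0, 1.2, 67, 0, 10],
  ],
)

```text
clock: 14.32
tcp_pos: [452.8, -13.0, 63.1]
eef_rot: [3.111, 0.437, 0.001]
contact_force: [-0.4, 0.5, 1.5]
gripper_width: 26.6
finger_force: 30.0
```

>>> move_arm(
  rows=[
    [0, 0, -30, 0, 10],
    [0, 0, -65, 0, 10],
    [16, -32, -80, 0, 10],
    [33, -66, -80, 0, 10],
    [50, -100, -80, 0, 10],
    [66, -133, -80, 0, 10],
    [82, -166, -80, 0, 10],
    [93, -188, -80, 0, 10],
    [98, -197.5, -80, 0, 10],
    [98, -197.5, -80, 0, 10],
    [98, -197.5, -80, 0, 10],
    [98, -197.5, -50, 0, 10],
  ],
)

```text
clock: 15.32
tcp_pos: [496.5, 204.0, 116.9]
eef_rot: [3.111, 0.434, 0.014]
contact_force: [2.4, 1.0, -1.9]
gripper_width: 27.2
finger_force: 30.0
```

>>> move_arm(
  rows=[
    [0, 0, 20, 0, 10],
    [0, 0, 34, 0, 10],
    [0, 0, 38, 0, 10],
    [0, 0, 38, 0, 10],
    [0, 0, 38, 0, 10],
  ],
)

```text
clock: 15.73
tcp_pos: [493.0, 202.8, 75.3]
eef_rot: [3.111, 0.434, 0.001]
contact_force: [-0.4, 0.3, -2.8]
gripper_width: 26.9
finger_force: 30.0
```

>>> move_arm(
  rows=[
    [0, 0, 4, 0, 10],
    [0, 0, 6.5, 0, 10],
    [0, 0, 8, 0, 10],
    [0, 0, 8.5, 0, 10],
    [0, 0, 8.5, 0, 10],
  ],
)

```text
clock: 16.15
tcp_pos: [492.8, 203.8, 67.0]
eef_rot: [3.111, 0.437, 0.001]
contact_force: [-1.5, -1.2, 2.4]
gripper_width: 26.8
finger_force: 30.0
```

>>> move_arm(
  rows=[
    [0, 0, 0, 0, 60],
    [0, 0, 0, 0, 60],
    [0, 0, 0, 0, 60],
    [0, 0, 0, 0, 60],
    [0, 0, -35, 0, 60],
    [0, 0, -70, 0, 60],
    [0, 0, -105, 0, 60],
    [8, 36, -110, 0, 50],
    [16, 72, -110, 0, 50],
    [24, 108, -110, 0, 50],
    [32, 144, -110, 0, 50],
    [40, 180, -110, 0, 50],
  ],
)

```text
clock: 17.15
tcp_pos: [581.2, 40.0, 176.6]
eef_rot: [3.11, 0.436, 0.001]
contact_force: [-0.0, 0.1, 0.4]
gripper_width: 50.1
finger_force: 0.0
```

>>> move_arm(
  rows=[
    [8, 36, 0, 0, 50],
    [16, 72, 0, 0, 50],
    [24, 108, 0, 0, 50],
    [32, 144, 0, 0, 50],
    [40, 180, 0, 0, 50],
    [45.5, 197, 0, 0, 50],
    [45.5, 197, 0, 0, 50],
    [45.5, 197, 0, 0, 50],
    [45.5, 197, 0, 0, 50],
  ],
)

```text
clock: 17.9
tcp_pos: [678.2, -133.4, 176.1]
eef_rot: [-3.109, -0.439, 0.001]
contact_force: [-0.0, 0.2, -0.1]
gripper_width: 49.9
finger_force: 0.0
```

```bash
python3 - <<'E'
from h import *
o=ctrl.get_obs();print(o['tcp_pos'],o['joints'].round(2),np.degrees(yaw()),o['torque'],o['gripper_width'],to((678.8,-135.5,125),np.radians(6.5)))
a=ctrl.grab_frame('top')[:,:,::-1];s=ctrl.grab_frame('scene')[:,:,::-1]
f=lambda im,n:cv2.resize(im,(n,450),interpolation=cv2.INTER_CUBIC)
cv2.imwrite('pics/c6.png',np.hstack([f(a[150:300,190:310],360),f(s[180:320,200:340],420)]))
E
```

```text
[ 678.18896398 -133.35032428  176.07986066] [ 0.62  0.51 -0.66  1.38  0.31  1.36 -1.34] 16.06483135103111 [ 0.02313046  0.01649221 -0.0123475 ] 49.85900733795154 (array([-0. ,  2.2, 51.1]), np.float64(0.167))
```

View pics/c6.png

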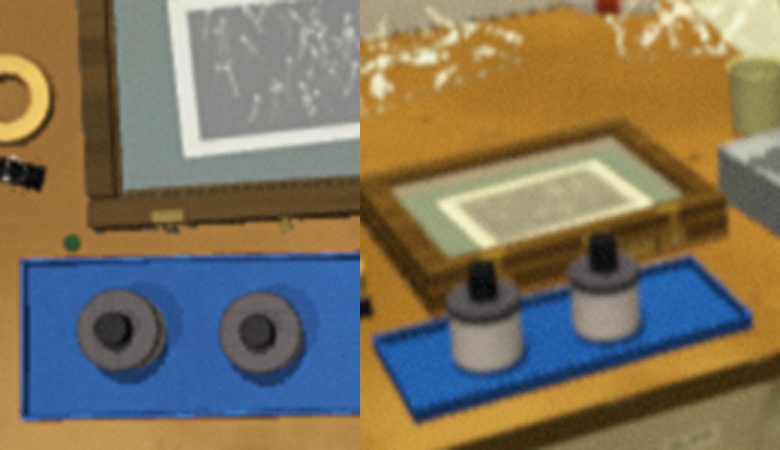

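Both tray pots are upright and well inside the rim. Now the clamp knob.

>>> move_arm(
  rows=[
    [0, 2.2, 20, 0.08, 50],
    [0, 2.2, 50, 0.167, 50],
    [0, 2.2, 80, 0.167, 50],
    [0, 2.2, 94, 0.167, 50],
    [0, 2.2, 97, 0.167, 50],
    [0, 2.2, 97, 0.167, 50],
    [0, 2.2, 97, 0.167, 50],
  ],
)

```text
clock: 18.58
tcp_pos: [680.1, -136.7, 81.2]
eef_rot: [3.136, 0.177, 0.004]
contact_force: [0.2, -1.0, 0.9]
gripper_width: 50.2
finger_force: 0.0
```

```bash
python3 - <<'E'
from h import *
o=ctrl.get_obs();print(o['tcp_pos'],o['joints'].round(2),np.degrees(yaw()),o['contact_force'],o['torque'])
E
```

```text
[ 680.14744865 -136.73601031   81.22843548] [ 0.59  0.58 -0.61  1.47  0.34  1.19 -1.52] 6.458534241676771 [ 0.16850615 -0.95842439  0.86339789] [ 0.0180306  -0.08105461  0.01066304]
```

>>> move_arm(
  rows=[
    [0, 0, -30, 0, 50],
    [0, 0, -50, -0.1, 50],
    [0, 0, -50, -0.22, 50],
    [0, 0, -50, -0.34, 50],
    [0, 0, -50, -0.46, 50],
    [0, 0, -50, -0.58, 50],
    [0, 0, -50, -0.7, 50],
    [0, 0, -50, -0.82, 50],
    [0, 0, -50, -0.94, 50],
    [0, 0, -50, -1.06, 50],
    [0, 0, -50, -1.18, 50],
    [0, 0, -50, -1.3, 50],
  ],
)

```text
clock: 19.58
tcp_pos: [680.4, -137.4, 132.2]
eef_rot: [2.383, 2.043, 0.003]
contact_force: [-1.0, 0.2, 0.5]
gripper_width: 50.1
finger_force: 0.0
```

>>> move_arm(
  rows=[
    [0, 0, 0, -0.12, 50],
    [0, 0, 0, -0.24, 50],
    [0, 0, 0, -0.36, 50],
    [0, 0, 0, -0.48, 50],
    [0, 0, 0, -0.6, 50],
    [0, 0, 0, -0.72, 50],
    [0, 0, 0, -0.84, 50],
    [0, 0, 0, -0.96, 50],
    [0, 0, 0, -1.08, 50],
    [0, 0, 0, -1.2, 50],
    [0, 0, 0, -1.32, 50],
    [0, 0, 0, -1.44, 50],
  ],
)

```text
clock: 20.58
tcp_pos: [680.3, -137.8, 132.0]
eef_rot: [0.446, 3.106, -0.001]
contact_force: [0.2, -0.2, 2.0]
gripper_width: 50.0
finger_force: 0.0
```

>>> move_arm(
  rows=[
    [0, 0, 0, -0.12, 50],
    [0, 0, 0, -0.24, 50],
    [0, 0, 0, -0.36, 50],
    [0, 0, 0, -0.4, 50],
    [0, 0, 0, -0.4, 50],
    [0, 0, 0, -0.4, 50],
  ],
)

```text
clock: 21.08
tcp_pos: [679.9, -137.7, 131.1]
eef_rot: [-0.169, 3.135, -0.001]
contact_force: [0.4, -0.7, -0.1]
gripper_width: 50.0
finger_force: 0.0
```

```bash
python3 - <<'E'
from h import *
o=ctrl.get_obs();print(o['tcp_pos'],o['joints'].round(2),np.degrees(yaw()),o['contact_force'],o['torque'],to((679,-135.5,78),np.radians(6.5)))
E
```

```text
[ 679.90182826 -137.6977307   131.12914063] [ 0.91  0.78 -1.2   1.41  0.73  1.42  1.4 ] -173.8230789365533 [ 0.36363421 -0.67971485 -0.1011712 ] [ 0.20990346 -0.13929109  0.03451938] (array([ 0.7,  2.3, 53.1]), np.float64(-0.006))
```

>>> move_arm(
  rows=[
    [0.7, 2.3, 20, 0, 50],
    [0.7, 2.3, 40, 0, 50],
    [0.7, 2.3, 50, 0, 50],
    [0.7, 2.3, 52, 0, 50],
    [0.7, 2.3, 52, 0, 50],
    [0.7, 2.3, 52, 0, 50],
  ],
)

```text
clock: 21.58
tcp_pos: [678.8, -135.0, 78.6]
eef_rot: [-0.172, 3.135, -0.0]
contact_force: [0.0, -0.5, 0.2]
gripper_width: 50.2
finger_force: 0.0
```

>>> move_arm(
  rows=[
    [0, 0, 0, 0, 25],
    [0, 0, 0, 0, 25],
    [0, 0, 0, 0, 25],
    [0, 0, 0, 0, 18],
    [0, 0, 0, 0, 10],
    [0, 0, 0, 0, 10],
    [0, 0, 0, 0, 10],
    [0, 0, 0, 0, 10],
  ],
)

```text
clock: 22.25
tcp_pos: [678.2, -135.5, 77.4]
eef_rot: [-0.172, 3.137, -0.001]
contact_force: [-0.5, -0.3, 0.3]
gripper_width: 13.6
finger_force: 30.0
```

```bash
python3 - <<'E'
from h import *
o=ctrl.get_obs();print(o['tcp_pos'],o['joints'].round(2),np.degrees(yaw()),o['contact_force'],o['torque'],o['gripper_width'])
save('scene','s7.png',(150,270,290,450),5)
E
```

```text
[ 678.15089568 -135.45018725   77.44757297] [ 0.9   0.83 -1.16  1.47  0.77  1.35  1.37] -173.70546099078535 [-0.5282451  -0.3442868   0.34779204] [-0.11344654 -0.1287987   0.03804069] 13.618626637647244
```

View pics/s7.png

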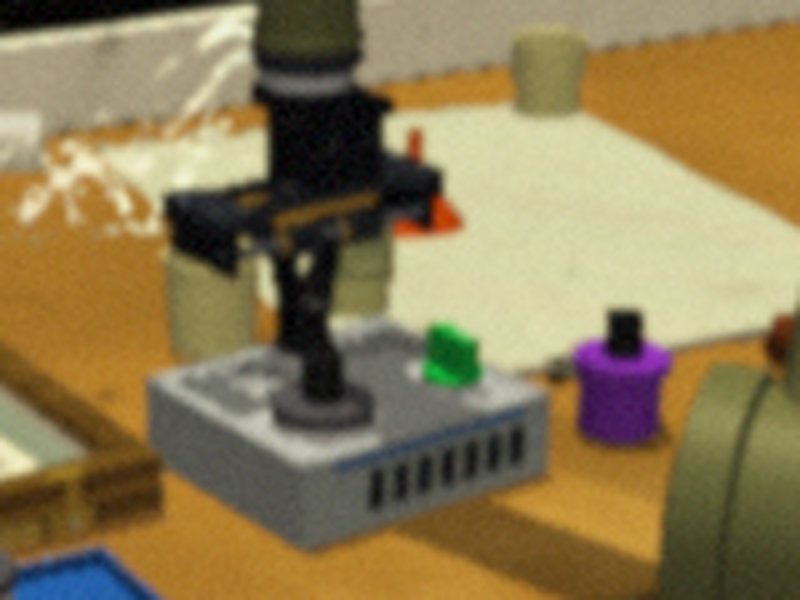

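The bar is gripped at 13.6 mm. The screw needs 1.1 to 1.8 rad to tighten, so I'll turn 1.05 first and then go in small steps, watching the torque.

>>> move_arm(
  rows=[
    [0, 0, 0, 0.09, 10],
    [0, 0, 0, 0.18, 10],
    [0, 0, 0, 0.27, 10],
    [0, 0, 0, 0.36, 10],
    [0, 0, 0, 0.45, 10],
    [0, 0, 0, 0.54, 10],
    [0, 0, 0, 0.63, 10],
    [0, 0, 0, 0.72, 10],
    [0, 0, 0, 0.81, 10],
    [0, 0, 0, 0.9, 10],
    [0, 0, 0, 0.98, 10],
    [0, 0, 0, 1.05, 10],
  ],
)

```text
clock: 23.3
tcp_pos: [677.8, -136.3, 77.4]
eef_rot: [1.429, 2.798, -0.003]
contact_force: [-0.5, -2.5, 0.5]
gripper_width: 13.6
finger_force: 30.0
```

```bash
cat > q.py <<'E'
from h import *
o=ctrl.get_obs();print(o['clock'],o['tcp_pos'].round(1),o['joints'].round(2),np.degrees(yaw()).round(1),o['contact_force'].round(1),o['torque'].round(3),o['gripper_width'].round(1))
E
python3 q.py
```

```text
Traceback (most recent call last):
  File "q.py", line 2, in <module>
    o=ctrl.get_obs();print(o['clock'],o['tcp_pos'].round(1),o['joints'].round(2),np.degrees(yaw()).round(1),o['contact_force'].round(1),o['torque'].round(3),o['gripper_width'].round(1))
                                                                                                                                                             ^^^^^^^^^^^^^^^^^^^^^^^^
AttributeError: 'float' object has no attribute 'round'
```

>>> move_arm(
  rows=[
    [0, 0, 0, 0.03, 10],
    [0, 0, 0, 0.06, 10],
    [0, 0, 0, 0.09, 10],
    [0, 0, 0, 0.12, 10],
    [0, 0, 0, 0.15, 10],
  ],
)

```text
clock: 23.72
tcp_pos: [677.7, -136.3, 77.4]
eef_rot: [1.631, 2.685, -0.003]
contact_force: [-2.1, -3.4, 1.4]
gripper_width: 13.9
finger_force: 30.0
```

```bash
python3 q.py
```

```text
Traceback (most recent call last):
  File "q.py", line 2, in <module>
    o=ctrl.get_obs();print(o['clock'],o['tcp_pos'].round(1),o['joints'].round(2),np.degrees(yaw()).round(1),o['contact_force'].round(1),o['torque'].round(3),o['gripper_width'].round(1))
                                                                                                                                                             ^^^^^^^^^^^^^^^^^^^^^^^^
AttributeError: 'float' object has no attribute 'round'
```

>>> move_arm(
  rows=[
    [0, 0, 0, 0.03, 10],
    [0, 0, 0, 0.06, 10],
    [0, 0, 0, 0.09, 10],
    [0, 0, 0, 0.12, 10],
    [0, 0, 0, 0.15, 10],
  ],
)

```text
clock: 24.13
tcp_pos: [677.6, -136.4, 77.4]
eef_rot: [1.828, 2.555, -0.003]
contact_force: [-1.7, -2.1, 1.0]
gripper_width: 13.7
finger_force: 30.0
```

```bash
python3 q.py
```

```text
Traceback (most recent call last):
  File "q.py", line 2, in <module>
    o=ctrl.get_obs();print(o['clock'],o['tcp_pos'].round(1),o['joints'].round(2),np.degrees(yaw()).round(1),o['contact_force'].round(1),o['torque'].round(3),o['gripper_width'].round(1))
                                                                                                                                                             ^^^^^^^^^^^^^^^^^^^^^^^^
AttributeError: 'float' object has no attribute 'round'
```

```bash
sed -i "s/o\['gripper_width'\].round(1)/o['gripper_width']/" q.py; python3 q.py
```

```text
24.1333 [ 677.6 -136.4   77.4] [ 0.79  0.69 -0.93  1.47  0.57  1.26  0.13] 108.8 [-1.7 -2.1  1. ] [-0.49   0.189  0.072] 13.73239976002646
```

>>> move_arm(
  rows=[
    [0, 0, 0, 0.03, 10],
    [0, 0, 0, 0.06, 10],
    [0, 0, 0, 0.09, 10],
    [0, 0, 0, 0.12, 10],
    [0, 0, 0, 0.15, 10],
  ],
)

```text
clock: 24.55
tcp_pos: [677.5, -136.4, 77.4]
eef_rot: [2.014, 2.411, -0.004]
contact_force: [-1.7, -2.0, 2.1]
gripper_width: 13.8
finger_force: 30.0
```

```bash
python3 q.py
```

```text
24.55 [ 677.5 -136.4   77.4] [ 0.77  0.68 -0.9   1.47  0.55  1.25 -0.01] 100.2 [-1.7 -2.   2.1] [-0.504  0.289  0.077] 13.798952981051743
```

>>> move_arm(
  rows=[
    [0, 0, 0, 0.03, 10],
    [0, 0, 0, 0.06, 10],
    [0, 0, 0, 0.09, 10],
    [0, 0, 0, 0.12, 10],
    [0, 0, 0, 0.15, 10],
  ],
)

```text
clock: 24.97
tcp_pos: [677.3, -136.5, 77.4]
eef_rot: [2.189, 2.253, -0.004]
contact_force: [-1.8, -3.9, 1.7]
gripper_width: 13.5
finger_force: 30.0
```

```bash
python3 q.py
```

```text
24.9667 [ 677.3 -136.5   77.4] [ 0.76  0.67 -0.87  1.47  0.53  1.24 -0.15] 91.6 [-1.8 -3.9  1.7] [-0.514  0.302  0.014] 13.499703714011176
```

>>> move_arm(
  rows=[
    [0, 0, 0, 0.03, 10],
    [0, 0, 0, 0.06, 10],
    [0, 0, 0, 0.09, 10],
    [0, 0, 0, 0.12, 10],
    [0, 0, 0, 0.15, 10],
  ],
)

```text
clock: 25.38
tcp_pos: [677.2, -136.5, 77.4]
eef_rot: [2.352, 2.083, -0.004]
contact_force: [-2.4, -2.1, 2.4]
gripper_width: 14.1
finger_force: 30.0
```

```bash
python3 q.py
```

```text
25.3833 [ 677.2 -136.5   77.4] [ 0.74  0.66 -0.84  1.48  0.5   1.24 -0.28] 83.1 [-2.4 -2.1  2.4] [-0.517  0.397  0.1  ] 14.066983519901287
```

>>> move_arm(
  rows=[
    [0, 0, 0, 0.04, 10],
    [0, 0, 0, 0.08, 10],
    [0, 0, 0, 0.12, 10],
    [0, 0, 0, 0.16, 10],
    [0, 0, 0, 0.2, 10],
  ],
)

```text
clock: 25.8
tcp_pos: [677.0, -136.4, 77.4]
eef_rot: [2.548, 1.837, -0.005]
contact_force: [-2.6, -2.0, 2.5]
gripper_width: 13.6
finger_force: 30.0
```

```bash
python3 q.py
```

```text
25.8 [ 677.  -136.4   77.4] [ 0.72  0.64 -0.8   1.48  0.48  1.23 -0.47] 71.6 [-2.6 -2.   2.5] [-0.461  0.551  0.105] 13.558625267401483
```

>>> move_arm(
  rows=[
    [0, 0, 0, 0, 10],
    [0, 0, 0, 0, 40],
    [0, 0, 0, 0, 40],
    [0, 0, 0, 0, 40],
    [0, 0, 0, 0, 40],
    [0, 0, -30, 0, 40],
    [0, 0, -70, 0, 40],
    [0, 0, -100, 0, 40],
    [0, 0, -100, 0, 40],
    [0, 0, -100, 0, 40],
  ],
)

```text
clock: 26.63
tcp_pos: [679.7, -134.4, 180.0]
eef_rot: [2.543, 1.839, 0.006]
contact_force: [-0.2, 0.1, 0.5]
gripper_width: 40.1
finger_force: 0.0
```

```bash
python3 q.py; python3 - <<'E'
from h import *
print(to((591.5,-201,160),np.radians(7)))
E
```

```text
26.6333 [ 679.7 -134.4  180. ] [ 0.73  0.56 -0.84  1.37  0.42  1.39 -0.43] 71.8 [-0.2  0.1  0.5] [-0.015 -0.038 -0.012] 40.090519974618616
(array([-90.9, -63. ,  20. ]), np.float64(1.13))
```

>>> move_arm(
  rows=[
    [-15, -10, 0, -0.1, 40],
    [-30, -20, 0, -0.2, 40],
    [-45, -30, 0, -0.3, 40],
    [-60, -40, 0, -0.42, 40],
    [-75, -52, 0, -0.54, 40],
    [-90.9, -63, 0, -0.66, 40],
    [-90.9, -63, 0, -0.78, 40],
    [-90.9, -63, 0, -0.9, 40],
    [-90.9, -63, 0, -1.02, 40],
    [-90.9, -63, 0, -1.14, 40],
    [-90.9, -63, 0, -1.26, 40],
    [-90.9, -63, 0, -1.38, 40],
  ],
)

```text
clock: 27.63
tcp_pos: [589.0, -201.4, 175.7]
eef_rot: [-0.782, -3.041, -0.001]
contact_force: [0.5, -0.4, 0.1]
gripper_width: 39.8
finger_force: 0.0
```

>>> move_arm(
  rows=[
    [0, 0, 0, -0.12, 40],
    [0, 0, 0, -0.24, 40],
    [0, 0, 0, -0.36, 40],
    [0, 0, 0, -0.48, 40],
    [0, 0, 0, -0.6, 40],
    [0, 0, 0, -0.63, 40],
    [0, 0, 0, -0.63, 40],
    [0, 0, 0, -0.63, 40],
  ],
)

```text
clock: 28.3
tcp_pos: [589.2, -201.4, 176.1]
eef_rot: [0.187, -3.135, -0.002]
contact_force: [-0.6, 0.4, -0.6]
gripper_width: 40.0
finger_force: 0.0
```

```bash
python3 q.py; python3 - <<'E'
from h import *
print(to((591.5,-201,74),np.radians(7)))
a=ctrl.grab_frame('top')[:,:,::-1];s=ctrl.grab_frame('scene')[:,:,::-1]
f=lambda im:cv2.resize(im,(400,400),interpolation=cv2.INTER_CUBIC)
cv2.imwrite('pics/c8.png',np.hstack([f(a[166:206,391:431]),f(s[190:250,320:380])]))
E
```

```text
28.3 [ 589.2 -201.4  176.1] [ 1.19  0.62 -1.27  1.55  0.6   1.42  1.56] -173.2 [-0.6  0.4 -0.6] [ 0.104 -0.132  0.002] 39.95631100267704
(array([-2.300e+00,  1.000e-01,  1.021e+02]), np.float64(-0.003))
```

View pics/c8.png

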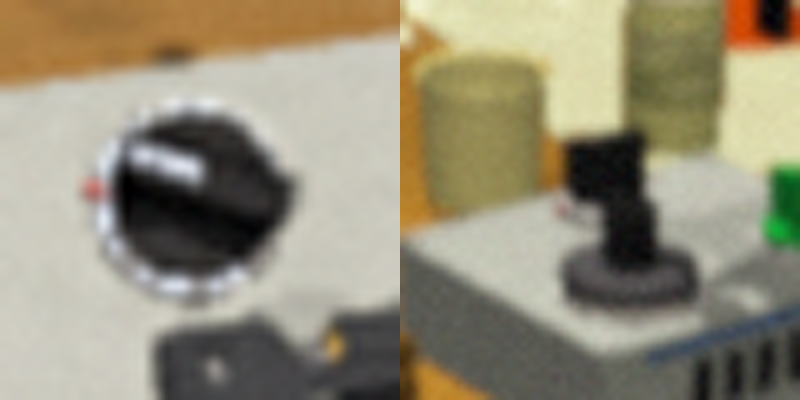

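The red collar mark has gone from straight down (205,290) to the left at (93,188), about 1.8 rad. The white bar line sits about 0.2 rad beyond it, so the screw is at its stop and the limiter has slipped about 0.2 rad. Now the green start knob.

>>> move_arm(
  rows=[
    [-2.3, 0, 35, 0, 40],
    [-2.3, 0, 70, 0, 40],
    [-2.3, 0, 92, 0, 40],
    [-2.3, 0, 100, 0, 40],
    [-2.3, 0, 101, 0, 40],
    [-2.3, 0, 101, 0, 40],
    [-2.3, 0, 101, 0, 40],
  ],
)

```text
clock: 28.98
tcp_pos: [593.3, -201.3, 78.2]
eef_rot: [-0.188, 3.133, -0.001]
contact_force: [-0.4, -0.1, 0.3]
gripper_width: 39.8
finger_force: 0.0
```

>>> move_arm(
  rows=[
    [0, 0, 0, 0, 22],
    [0, 0, 0, 0, 22],
    [0, 0, 0, 0, 22],
    [0, 0, 0, 0, 10],
    [0, 0, 0, 0, 10],
    [0, 0, 0, 0, 10],
    [0, 0, 0, 0, 10],
  ],
)

```text
clock: 29.57
tcp_pos: [592.2, -201.7, 76.6]
eef_rot: [-0.188, 3.136, -0.001]
contact_force: [0.0, -0.8, 1.0]
gripper_width: 13.7
finger_force: 30.0
```

```bash
python3 q.py
```

```text
29.5667 [ 592.2 -201.7   76.6] [ 1.14  0.7  -1.19  1.65  0.68  1.27  1.51] -173.1 [ 0.  -0.8  1. ] [-0.069 -0.095  0.029] 13.680385654617822
```

>>> move_arm(
  rows=[
    [0, 0, 0, 0.08, 10],
    [0, 0, 0, 0.16, 10],
    [0, 0, 0, 0.24, 10],
    [0, 0, 0, 0.32, 10],
    [0, 0, 0, 0.4, 10],
    [0, 0, 0, 0.48, 10],
    [0, 0, 0, 0.56, 10],
    [0, 0, 0, 0.64, 10],
    [0, 0, 0, 0.72, 10],
    [0, 0, 0, 0.8, 10],
    [0, 0, 0, 0.87, 10],
    [0, 0, 0, 0.93, 10],
  ],
)

```text
clock: 30.57
tcp_pos: [591.5, -203.7, 76.6]
eef_rot: [1.244, 2.884, -0.005]
contact_force: [-1.7, -3.7, 2.6]
gripper_width: 13.9
finger_force: 30.0
```

```bash
python3 q.py
```

```text
30.5667 [ 591.5 -203.7   76.6] [ 1.05  0.59 -1.01  1.65  0.54  1.2   0.67] 133.3 [-1.7 -3.7  2.6] [-0.784  0.219  0.05 ] 13.944036023530192
```

>>> move_arm(
  rows=[
    [0, 0, 0, 0.02, 10],
    [0, 0, 0, 0.04, 10],
    [0, 0, 0, 0.06, 10],
    [0, 0, 0, 0.08, 10],
    [0, 0, 0, 0.08, 10],
  ],
)

```text
clock: 30.98
tcp_pos: [591.4, -203.7, 76.6]
eef_rot: [1.353, 2.835, -0.006]
contact_force: [-2.7, -5.9, 3.3]
gripper_width: 13.8
finger_force: 30.0
```

```bash
python3 q.py
```

```text
30.9833 [ 591.4 -203.7   76.6] [ 1.04  0.59 -1.    1.65  0.53  1.19  0.6 ] 129.0 [-2.7 -5.9  3.3] [-1.125  0.452  0.233] 13.81262405711757
```

The torque jumped to 0.23 N m at 1.01 rad, so the knob is at its stop. I'll nudge slightly, open wide so the bar springs back freely, then lift.

>>> move_arm(
  rows=[
    [0, 0, 0, 0.02, 10],
    [0, 0, 0, 0.02, 10],
    [0, 0, 0, 0.02, 65],
    [0, 0, 0, 0.02, 65],
    [0, 0, 0, 0.02, 65],
    [0, 0, 0, 0.02, 65],
    [0, 0, 0, 0.02, 65],
    [0, 0, 0, 0.02, 65],
    [0, 0, 0, 0.02, 65],
  ],
)

```text
clock: 31.73
tcp_pos: [592.1, -199.9, 76.3]
eef_rot: [-1.378, -2.822, -0.002]
contact_force: [-0.2, -0.1, 0.4]
gripper_width: 52.4
finger_force: 0.0
```

```bash
python3 q.py
```

```text
31.7333 [ 592.1 -199.9   76.3] [ 1.04  0.58 -0.99  1.65  0.52  1.19  0.58] 127.9 [-0.2 -0.1  0.4] [ 0.018 -0.141 -0.   ] 52.42459401034935
```

>>> move_arm(
  rows=[
    [0, 0, -30, 0, 65],
    [0, 0, -70, 0, 65],
    [0, 0, -100, 0, 65],
    [0, 0, -130, 0, 65],
    [0, 0, -130, 0, 65],
  ],
)

```text
clock: 32.15
tcp_pos: [595.4, -199.8, 212.9]
eef_rot: [1.374, 2.815, 0.004]
contact_force: [0.9, -0.4, 1.3]
gripper_width: 64.9
finger_force: 0.0
```

```bash
python3 q.py;  python3 - <<'E'
from h import *
print(to((480,-330,206)))
E
```

```text
32.15 [ 595.4 -199.8  212.9] [ 1.08  0.47 -1.07  1.5   0.42  1.4   0.65] 128.0 [ 0.9 -0.4  1.3] [ 0.035 -0.231 -0.01 ] 64.88130113994362
(array([ -31.7, -171.1,    6.9]), 0)
```

>>> move_arm(
  rows=[
    [-8, -38, 0, 0, 65],
    [-15, -76, 0, 0, 65],
    [-22, -114, 0, 0, 65],
    [-28, -150, 0, 0, 65],
    [-31, -170, 0, 0, 65],
    [-31, -170, 0, 0, 65],
    [-31, -170, 0, 0, 65],
    [-31, -170, 0, 0, 65],
  ],
)

```text
clock: 32.82
tcp_pos: [477.6, -328.5, 206.2]
eef_rot: [-1.378, -2.823, -0.002]
contact_force: [0.3, -0.3, -0.4]
gripper_width: 65.2
finger_force: 0.0
```

```bash
python3 - <<'E'
from h import *
a=ctrl.grab_frame('top')[:,:,::-1];s=ctrl.grab_frame('scene')[:,:,::-1]
top=cv2.resize(a[160:300,190:460],(800,415),interpolation=cv2.INTER_CUBIC)
k=cv2.resize(a[166:246,370:460],(203,180),interpolation=cv2.INTER_CUBIC)
k2=cv2.resize(s[190:310,200:420],(330,180),interpolation=cv2.INTER_CUBIC)
k3=cv2.resize(a[200:240,418:458],(180,180),interpolation=cv2.INTER_CUBIC)
cv2.imwrite('pics/c9.png',np.vstack([top,np.hstack([k,k2,k3,np.zeros((180,87,3),np.uint8)])]))
E
```

```text
(no output)
```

View pics/c9.png

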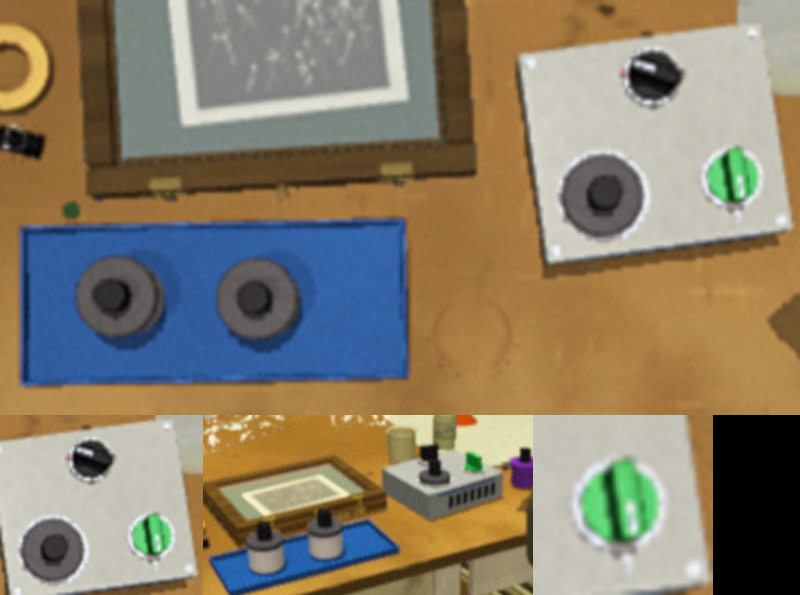

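The fitting pot is home in the well, two pots stand upright on the tray, the clamp is tightened and the green knob is back at rest. The gripper is clear, so I'll hand in.

```bash
python3 -c "
from bench import ctrl
print(ctrl.hand_in())"
```

```text
the job is handed in; nothing more can be done
None
```

The job is handed in, but no verdict came back: the fitting pot is seated home, the other two stand upright on the blue tray, the clamp knob was turned until it slipped (about 0.2 rad by camera), and the start knob was then turned to its stop and sprang back. I tried only that one pot, because the other two measured too wide by camera.

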